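Line up the moisture tins for weighing

TASK

Set the four aluminium sample tins out for weighing: stand one in the middle of each black mark on the white board, in order of size, with the smallest on the mark nearest the balance and the largest on the mark farthest from it. Keep every tin upright all the time, so that its sample does not spill, and leave the small amber bottle where it stands.

Things in the scene. Friction and masses are not known exactly. Their poses are not given: they have to be found in the camera images.
- tin_small_mid (a point): The smallest of four plain aluminium sample tins: an upright closed cylinder 34 mm in diameter and 32 mm tall with its lid on (the lid, pressed on, is the top third and flush to within 1 mm). The point is on its axis, half-way up, 16 mm above its underside; z is its upright axis. Loose, under 0.4 kg; it stands on a dark strip of mat on the bench at the start (mat top level with the bench).
- tin_medium_mid (a point): The second smallest of four plain aluminium sample tins: an upright closed cylinder 42 mm in diameter and 42 mm tall with its lid on (the lid, pressed on, is the top third and flush to within 1 mm). The point is on its axis, half-way up, 21 mm above its underside; z is its upright axis. Loose, under 0.4 kg; it stands on a dark strip of mat on the bench at the start (mat top level with the bench).
- tin_large_mid (a point): The second largest of four plain aluminium sample tins: an upright closed cylinder 50 mm in diameter and 52 mm tall with its lid on (the lid, pressed on, is the top third and flush to within 1 mm). The point is on its axis, half-way up, 26 mm above its underside; z is its upright axis. Loose, under 0.4 kg; it stands on a dark strip of mat on the bench at the start (mat top level with the bench).
- tin_largest_mid (a point): The largest of four plain aluminium sample tins: an upright closed cylinder 58 mm in diameter and 62 mm tall with its lid on (the lid, pressed on, is the top third and flush to within 1 mm). The point is on its axis, half-way up, 31 mm above its underside; z is its upright axis. Loose, under 0.4 kg; it stands on a dark strip of mat on the bench at the start (mat top level with the bench).
- mark1: Flat black round mark, 72 mm in diameter, number 1 of four in a straight row 115 mm apart, counted from the robot's left (+y) end of a white fixed board (100 mm x 450 mm, 6 mm thick, lying on the bench; its long side runs left-right, turned a little). Origin at the mark's centre on the board's upper face, 6 mm above the bench; the mark's x axis points across the row, away from the robot, and y along the row to the left.
- mark2: Flat black round mark, 72 mm in diameter, number 2 of four in a straight row 115 mm apart, counted from the robot's left (+y) end of a white fixed board (100 mm x 450 mm, 6 mm thick, lying on the bench; its long side runs left-right, turned a little). Origin at the mark's centre on the board's upper face, 6 mm above the bench; the mark's x axis points across the row, away from the robot, and y along the row to the left.
- mark3: Flat black round mark, 72 mm in diameter, number 3 of four in a straight row 115 mm apart, counted from the robot's left (+y) end of a white fixed board (100 mm x 450 mm, 6 mm thick, lying on the bench; its long side runs left-right, turned a little). Origin at the mark's centre on the board's upper face, 6 mm above the bench; the mark's x axis points across the row, away from the robot, and y along the row to the left.
- mark4: Flat black round mark, 72 mm in diameter, number 4 of four in a straight row 115 mm apart, counted from the robot's left (+y) end of a white fixed board (100 mm x 450 mm, 6 mm thick, lying on the bench; its long side runs left-right, turned a little). Origin at the mark's centre on the board's upper face, 6 mm above the bench; the mark's x axis points across the row, away from the robot, and y along the row to the left.
- balance: Laboratory balance: white case with a blue panel and a round steel pan (150 mm in diameter), 250 x 190 mm and 82 mm high in all, fixed on the bench beyond one end of the row of marks - left (+y) in some starts, right (-y) in others (a hot plate with a square white top and two knobs stands beyond the other end). Origin at the centre of its underside.
- vial_mid (a point): Small amber glass bottle, 30 mm in diameter and 60 mm tall with a white cap, standing loose on the bench among the tins. The point is on its axis, 30 mm above its underside.
Not all that is in view belongs to the job. What is shaped like the part that bears tin_medium_mid but blue is not meant.

How it is judged:
By the outcome, as a careful person would: the job done as asked, in the order asked, and still so for the second after the job is handed in, with the robot touching nothing.
It also fails if it takes over 112 s, if anything falls off the work surface, if the arm or the gripper's body presses on something with over 40 N, if the wrist force passes 120 N, or if a joint passes its speed limit or range.

ROBOT

A 7-joint arm with a two-finger parallel gripper is mounted at the origin on the work surface. World frame = base frame: x ahead of the robot, y to its left, z up, the work surface at z = 0. Lengths are in m, angles in rad, forces in N, time in s.
With the tool pointing down it reaches from about 0.4 to 0.85 m from the base axis. Payload 10.4 kg.
Tool frame: the origin (TCP) lies on the centre line of the jaws, within the pads' length; the fingertips stand 11 mm ahead of it and the grasp point (between the pads) lies 8 mm behind it; z points along the fingers, y is the line along which they close (so a half turn about z gives the same grasp; the last joint's range is limited). The gripper opens to 87 mm and grips with 3 to 60 N. Pads are 19 mm wide; open, the fingers measure 117 mm over their backs; the gripper's body (75 mm by 190 mm) begins 51 mm behind the grasp point.
Start: joints at [1.159, 0.332, -0.065, 1.46, 0.022, 1.35, -0.088], TCP at [0.237, -0.578, 0.234] pointing down, gripper open.
Joint ranges: [-2.6, 2.6], [-0.5, 2.12], [-1.47, 1.34], [0.16, 2.42], [-1.27, 4.41], [0.06, 2.06], [-2.6, 2.6]. Speed limits (rad/s): [2.22, 2.22, 2.79, 2.79, 3.14, 3.14, 3.14].

INTERFACE

Orientations are given as a rotation vector (axis times angle).
In Python, from bench import robot gives the robot as it stands. The module is installed in compiled form; this text tells all that it offers.
- The arm moves only by the tool send_rows, never from a script. Its argument "increments" is text: rows parted by semicolons, each of 5 numbers parted by spaces: the opening, from 0 (shut) to 1 (fully open), then the shift along the world's x, y, z in cm, then the turn about the world's z in rad. In form: gripper dx dy dz twist; .... A call has 1 to 5 rows; each row shifts and turns the commanded pose from where the row before left it; what a row does not reach is not made up. A row lasts 1/12 s, in which the tool goes at most 41.7 mm and 7.16 degrees, less where a joint would pass 70% of its speed; a pose out of reach is approached as far as the arm can. A call is refused whole if a number of a shift passes 4.17 or a number of a turn 0.125, either way. A call with a gripper value outside its range is refused whole. The fingers move at their own pace and stop on an object; "newtons" is the grip in N (left out, the last holds). Time passes only in rows, so rows that do not move let the fingers close. It gives the time, the measured TCP pose, the force, the opening and the grip force at its end, in the units of the state.
- robot.observe(): the state, without advancing time (a new reading comes with each control period).
- robot.camera(name): name is "scene" or "top" or "wrist"; returns a dict with "img" (400x640x3 uint8, red, green, blue), "intrinsics" (3x3 intrinsics, pixels), "cam_to_world" (4x4, takes a point from camera to world coordinates). Camera axes: x right, y up, looking along -z (the intrinsics and any distortion apply to the point x, -y, -z); pixel columns grow to the right and rows downward; lengths in m; the calibration is good to about 2 mm. A picture is of the moment at which its call begins. There is no depth.
- robot.job_done(): hands the job in; it is judged then, once.
The state is a dict: "time": time; "joint_positions": joint angles; "qd": joint speeds; "joint_efforts": joint torques, N m; "tcp_pos": TCP position; "tcp_rot": TCP orientation; "wrist_force": force on the tool from outside, world axes, zero at the start; "torque": the same for the moment, N m; "width": opening from 0.0 (shut) to 1.0 (fully open); "gripper_force": force on a finger pad.
Only numpy, scipy, OpenCV 4.12 (cv2) and the standard library are available. Lean on these libraries where they do the work, as an engineer would, in place of code of your own. Each camera call takes 0.05 s, during which the arm holds its last target. There are 200 camera calls.

## Working session

There is one attempt and no reset: what is moved stays moved. The work goes in short steps, Python scripts to look and compute and a tool call to move; the robot and the scene stay as the last step left them, time stands still between calls to the robot, and variables do not carry over. Pictures are saved under pics/ and viewed, at most 14 in all, crops included, and the job is handed in when it is done.

Besides the shell and the picture viewer there is one more tool, called after "Request:" by a JSON object that holds its "name" and its "arguments". send_rows: Moves the arm, as the interface text tells. Its arguments: {"type":"object","properties":{"increments":{"type":"string"},"newtons":{"type":"number"}},"required":["increments"]}

```bash
mkdir -p pics
cat > h.py <<'E'
from bench import robot
import numpy as np, cv2
def snap(n,f):
    c=robot.camera(n); cv2.imwrite(f,c["img"][:,:,::-1]); np.savez(f[:-4]+".npz",K=c["intrinsics"],T=c["cam_to_world"]); return c
def px(f,u,v,z):
    d=np.load(f[:-4]+".npz");K=d["K"];T=d["T"]
    r=np.linalg.solve(K,[u,v,1]);r=T[:3,:3]@np.array([r[0],-r[1],-r[2]]);o=T[:3,3]
    return (o+r*(z-o[2])/r[2]).round(4)
E
python3 - <<'E'
from h import *
for n in("top","scene"):
    c=snap(n,f"pics/{n}0.png"); print(c.keys(),c["cam_to_world"].round(3).tolist())
print(robot.observe())
E
```

```text
dict_keys(['img', 'intrinsics', 'cam_to_world']) [[-0.009, 0.981, -0.196, 0.178], [-1.0, -0.006, 0.012, 0.023], [0.01, 0.196, 0.98, 1.831], [0.0, 0.0, 0.0, 1.0]]
dict_keys(['img', 'intrinsics', 'cam_to_world']) [[0.757, -0.377, 0.534, 1.277], [0.653, 0.448, -0.611, -0.888], [-0.009, 0.811, 0.585, 0.908], [0.0, 0.0, 0.0, 1.0]]
{'time': 0.1, 'joint_positions': array([ 1.15936347,  0.33280407, -0.06469665,  1.46088264,  0.02157714,
        1.34988002, -0.08850381]), 'qd': array([ 1.43905605e-03, -2.12615245e-03,  3.12614035e-06, -1.03018449e-03,
        5.97354170e-05,  6.18159731e-04, -1.09064641e-03]), 'joint_efforts': array([ 2.23890063e-03, -6.24541497e+01,  2.53091881e-02, -3.90714061e+01,
       -6.12677657e-02,  3.66057095e-02,  1.48542853e-05]), 'tcp_pos': array([ 0.23681684, -0.57803083,  0.23282426]), 'tcp_rot': array([-3.08117996e+00, -6.06707633e-01,  4.45019839e-04]), 'wrist_force': array([-0.18384486,  0.41232263, -0.1488524 ]), 'torque': array([-0.0230018 ,  0.04206836,  0.0119104 ]), 'gripper_force': 0.0, 'width': 1.0009023888657882}
```

View pics/top0.png

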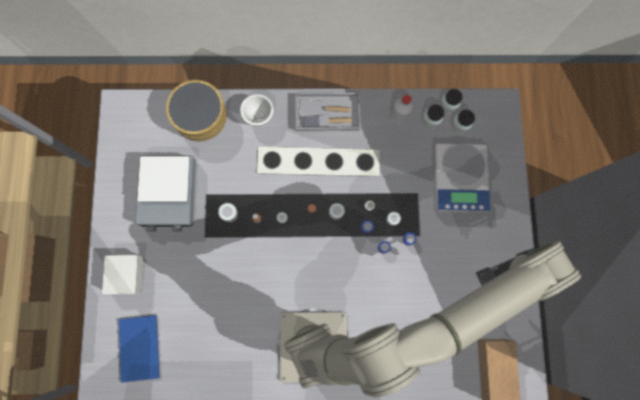

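View pics/scene0.png

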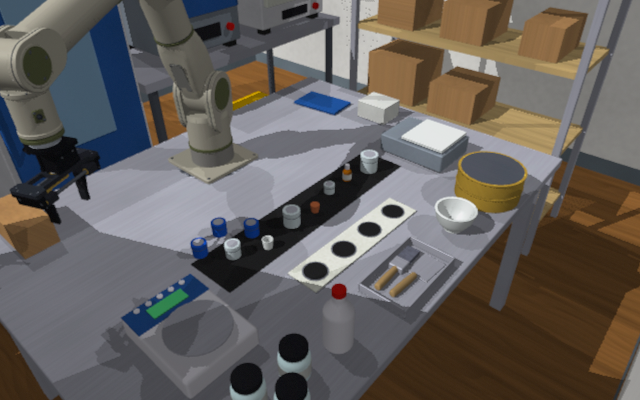

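The balance stands at the right (-y), top view (463,178), so smallest goes to mark4 and largest to mark1. I need enlarged crops to tell the tins apart.

Run:
```python
from h import *
a=cv2.imread("pics/top0.png")[140:260,200:430]
b=cv2.imread("pics/scene0.png")[135:295,170:420]
cv2.imwrite("pics/topc.png",cv2.resize(a,None,fx=3.45,fy=3.45,interpolation=3)); cv2.imwrite("pics/scc.png",cv2.resize(b,None,fx=3.2,fy=3.2,interpolation=3))
```

```text
(no output)
```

View pics/topc.png

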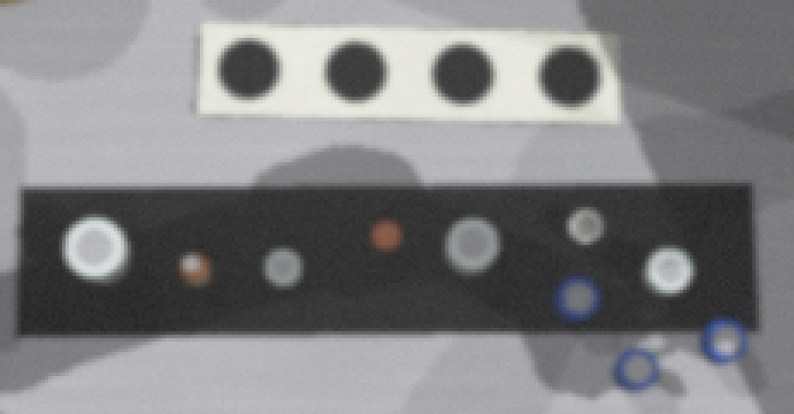

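View pics/scc.png

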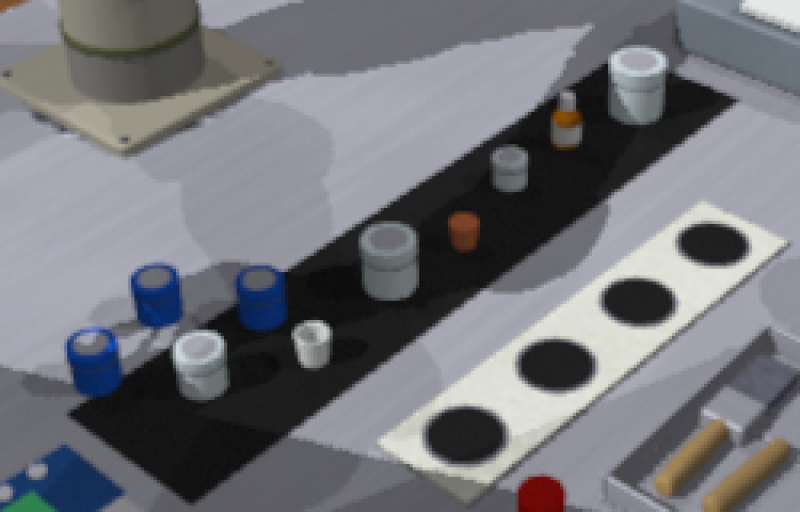

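Candidates in the top crop: largest (95,248), large (472,245), and medium (669,271, silver, not one of the three blue ones at (577,298), (725,340), (637,369)). The smallest is the lidded grey cylinder at (283,267). The white thing at (585,225) is an open tapered cup, so not it, and (387,235) is an orange stopper/cup. The amber bottle is at (195,267).

Run:
```python
from h import *
for n,u,v,z in [("largest",95,247,.062),("small",283,266,.032),("large",472,244,.052),("medium",669,270,.042),("vial",190,264,.06),("cup",585,225,.03),("stop",387,235,.03),("blue",577,298,.042),("blue2",725,340,.042),("m1",248.5,69,.006),("m2",356,72,.006),("m3",463.5,74,.006),("m4",570,76,.006)]:
    print(n,px("pics/top0.png",(u+.5)/3.45-.5+200,(v+.5)/3.45-.5+140,z))
R=cv2.Rodrigues(robot.observe()["tcp_rot"])[0];print(R.round(3))
```

```text
largest [0.4669 0.3008 0.062 ]
small [0.4505 0.1107 0.032 ]
large [ 0.469  -0.0844  0.052 ]
medium [ 0.442  -0.2879  0.042 ]
vial [0.449 0.204 0.06 ]
cup [ 0.4918 -0.2041  0.03  ]
stop [0.4827 0.0026 0.03  ]
blue [ 0.4137 -0.192   0.042 ]
blue2 [ 0.3693 -0.3425  0.042 ]
m1 [0.6685 0.1496 0.006 ]
m2 [0.6645 0.0342 0.006 ]
m3 [ 0.6616 -0.0814  0.006 ]
m4 [ 0.6588 -0.196   0.006 ]
[[ 0.925  0.379 -0.001]
 [ 0.379 -0.925  0.001]
 [-0.    -0.001 -1.   ]]
```

No twist is needed: the present closing axis clears all neighbours. Going above the medium tin.

Request:
{"name": "send_rows", "arguments": {"increments": "1 2.2 3.2 -0.9 0;1 2.2 3.2 -0.9 0;1 2.2 3.2 -0.9 0;1 2.2 3.2 -0.9 0;1 2.2 3.2 -0.9 0", "newtons": 15}}

```text
time: 0.52
tcp_pos: [0.3475, -0.4166, 0.1879]
tcp_rot: [-3.082, -0.607, 0.0]
wrist_force: [0.9, 0.1, 0.1]
width: 0.996
gripper_force: 0.0
```

Request:
{"name": "send_rows", "arguments": {"increments": "1 2.4 3.2 -0.9 0;1 2.4 3.2 -0.9 0;1 2.4 3.2 -0.9 0;1 2.3 3.4 -0.9 0;1 0 0 0 0"}}

```text
time: 0.93
tcp_pos: [0.4457, -0.2801, 0.151]
tcp_rot: [-3.075, -0.622, -0.001]
wrist_force: [-0.2, 0.4, -0.4]
width: 1.0
gripper_force: 0.0
```

Run:
```python
from h import *
snap("wrist","pics/w1.png");snap("top","pics/top1.png"); o=robot.observe();print(o["tcp_pos"],o["tcp_rot"],o["joint_positions"])
```

```text
[ 0.44234167 -0.2868496   0.15207742] [-3.08029080e+00 -6.12661776e-01  1.11958969e-03] [ 0.7622978   0.19990555 -0.30406996  1.80893147  0.06501432  1.14365421
 -0.7412327 ]
```

View pics/w1.png

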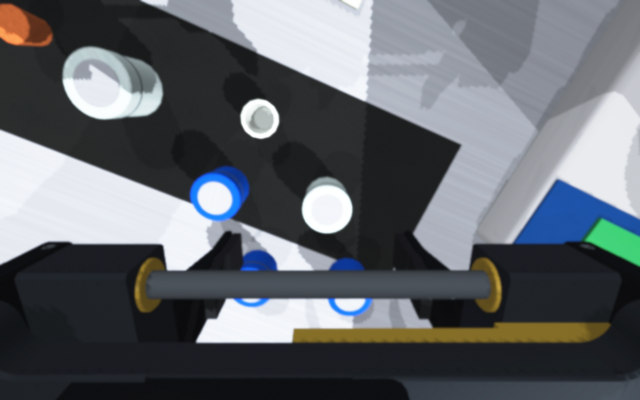

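The wrist view shows the medium tin's lid at (327,206), the open cup at (259,118), and the large tin's lid at about (98,83). One blue tin is at (217,196).

Run:
```python
from h import *
for n,u,v,z in [("medium",327,206,.042),("large",98,83,.052),("blue",216,196,.042),("cup",260,118,.03)]: print(n,px("pics/w1.png",u,v,z))
```

```text
medium [ 0.4429 -0.2887  0.042 ]
large [ 0.4678 -0.0869  0.052 ]
blue [ 0.4132 -0.1953  0.042 ]
cup [ 0.4896 -0.2064  0.03  ]
```

Request:
{"name": "send_rows", "arguments": {"increments": "1 0 -0.1 -3.8 0;1 0 0 -3.8 0;1 0 0 -3.8 0;1 0 0 -2 0;1 0 0 0 0"}}

```text
time: 1.45
tcp_pos: [0.4379, -0.2894, 0.0142]
tcp_rot: [-3.078, -0.603, 0.009]
wrist_force: [-0.7, 0.2, -0.2]
width: 0.998
gripper_force: 0.0
```

Request:
{"name": "send_rows", "arguments": {"increments": "0 0 0 0 0;0 0 0 0 0;0 0 0 0 0;0 0 0 0 0;0 0 0 0 0", "newtons": 20}}

```text
time: 1.87
tcp_pos: [0.4424, -0.2902, 0.0199]
tcp_rot: [3.081, 0.606, 0.002]
wrist_force: [0.4, -0.2, 0.9]
width: 0.705
gripper_force: 0.0
```

Request:
{"name": "send_rows", "arguments": {"increments": "0 0 0 0 0;0 0 0 0 0;0 0 0 0 0;0 0 0 0 0;0 0 0 0 0"}}

```text
time: 2.28
tcp_pos: [0.4418, -0.2897, 0.0188]
tcp_rot: [3.082, 0.607, 0.0]
wrist_force: [-0.4, 0.2, 3.2]
width: 0.475
gripper_force: 20.0
```

Request:
{"name": "send_rows", "arguments": {"increments": "0 0 0 0 0;0 0 0 0 0;0 0 0 0 0;0 0 0 0 0;0 0 0 0 0"}}

```text
time: 2.7
tcp_pos: [0.4419, -0.2897, 0.0188]
tcp_rot: [3.082, 0.607, 0.0]
wrist_force: [-0.2, 0.7, 5.9]
width: 0.478
gripper_force: 20.0
```

Request:
{"name": "send_rows", "arguments": {"increments": "0 0 0 1 0;0 0 0 2.5 0;0 0 0 3 0;0 1 1 1.5 0;0 2 1.9 0 0"}}

```text
time: 3.12
tcp_pos: [0.4718, -0.2642, 0.1028]
tcp_rot: [3.079, 0.598, 0.004]
wrist_force: [1.1, -1.4, -1.5]
width: 0.474
gripper_force: 20.0
```

Request:
{"name": "send_rows", "arguments": {"increments": "0 2.7 2.5 0 0;0 2.7 2.5 0 0;0 2.7 2.5 0 0;0 2.7 2.5 0 0;0 2.7 2.5 0 0"}}

```text
time: 3.53
tcp_pos: [0.6077, -0.1343, 0.099]
tcp_rot: [3.082, 0.606, -0.0]
wrist_force: [0.1, -0.6, -1.8]
width: 0.474
gripper_force: 20.0
```

Request:
{"name": "send_rows", "arguments": {"increments": "0 2.4 2.4 0 0;0 1.8 1.7 0 0;0 1.2 1.3 0 0;0 0 0 0 0;0 0 0 0 0"}}

```text
time: 3.95
tcp_pos: [0.6608, -0.0805, 0.0985]
tcp_rot: [-3.081, -0.61, 0.001]
wrist_force: [-0.2, -1.0, -2.1]
width: 0.482
gripper_force: 20.0
```

Run:
```python
from h import *
snap("wrist","pics/w2.png");o=robot.observe();print(o["tcp_pos"],o["tcp_rot"],o["width"],o["joint_positions"])
```

```text
[ 0.66031022 -0.08203163  0.09849704] [ 3.08216588e+00  6.07032785e-01 -1.33265631e-03] 0.4752707095232236 [ 0.33021313  0.54716126 -0.37927495  1.47886845  0.21238366  1.15698222
 -1.2663891 ]
```

View pics/w2.png

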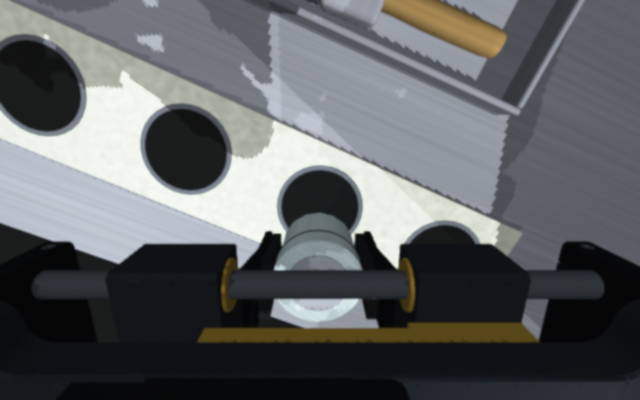

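The wrist view shows mark 3 behind the held tin, centre about (319,207). Mark 2 is at (186,148), mark 1 at (38,85) and part of mark 4 at (443,~262).

Run:
```python
from h import *
im=cv2.imread("pics/w2.png");g=(im.max(2)<75).astype('uint8');n,l,s,c=cv2.connectedComponentsWithStats(g)
for i in range(1,n):
    if s[i,4]>1500: print(s[i],c[i].round(1),px("pics/w2.png",*c[i],.006))
for u,v in [(319.5,208),(319.5,167),(278,207),(361,207),(186,148)]: print(px("pics/w2.png",u,v,.006))
T=np.load("pics/w2.npz")["T"];print(T.round(3))
```

```text
[ 502    0   74  106 1998] [537.8  49.8] [ 0.8295 -0.1813  0.006 ]
[   0   39   80   92 5916] [37.6 85.2] [0.6672 0.1487 0.006 ]
[ 145  108   82   82 5176] [185.7 148.6] [0.6637 0.0342 0.006 ]
[ 282  171   76   59 3077] [320.  197.6] [ 0.667  -0.0789  0.006 ]
[    0   224   640   176 87441] [311.  323.8] [ 0.5501 -0.1183  0.006 ]
[ 0.6585 -0.0819  0.006 ]
[ 0.6904 -0.0687  0.006 ]
[ 0.6462 -0.0497  0.006 ]
[ 0.6725 -0.1134  0.006 ]
[0.6643 0.0341 0.006 ]
[[ 0.382  0.886  0.262  0.732]
 [-0.924  0.366  0.107 -0.05 ]
 [-0.001 -0.283  0.959  0.25 ]
 [ 0.     0.     0.     1.   ]]
```

Request:
{"name": "send_rows", "arguments": {"increments": "0 0 0.1 -2.5 0;0 0 0 -2.5 0;0 0 0 -1.5 0;0 0 0 -0.6 0;0 0 0 0 0"}}

```text
time: 4.42
tcp_pos: [0.6596, -0.0817, 0.0266]
tcp_rot: [-3.083, -0.605, 0.004]
wrist_force: [0.4, 0.9, 0.0]
width: 0.477
gripper_force: 20.0
```

Request:
{"name": "send_rows", "arguments": {"increments": "0 0 0 -0.1 0;0 0 0 -0.1 0;0 0 0 0 0;0 0 0 0 0;0 0 0 0 0"}}

```text
time: 4.83
tcp_pos: [0.6611, -0.0807, 0.0262]
tcp_rot: [3.082, 0.607, 0.001]
wrist_force: [0.3, -0.4, -0.9]
width: 0.479
gripper_force: 20.0
```

Request:
{"name": "send_rows", "arguments": {"increments": "0 0 0 -0.05 0;0 0 0 0 0;0.6 0 0 0 0;0.6 0 0 0 0;0.8 0 0 0 0"}}

```text
time: 5.25
tcp_pos: [0.6609, -0.0806, 0.0253]
tcp_rot: [3.082, 0.607, 0.0]
wrist_force: [-0.2, -0.4, 0.1]
width: 0.603
gripper_force: 0.0
```

Request:
{"name": "send_rows", "arguments": {"increments": "0.8 0 0 0 0;0.8 0 0 0 0;0.8 0 0 0 0;0.8 0 0 0 0;0.8 0 0 1 0"}}

```text
time: 5.67
tcp_pos: [0.6594, -0.0806, 0.0335]
tcp_rot: [-3.081, -0.607, 0.005]
wrist_force: [-0.7, 0.2, 0.2]
width: 0.793
gripper_force: 0.0
```

Request:
{"name": "send_rows", "arguments": {"increments": "1 0 0 3 0;1 0 0 4 0;1 -1.5 0 3 0;1 -3.5 0 0 0;1 -4 -0.1 0 0"}}

```text
time: 6.08
tcp_pos: [0.5721, -0.081, 0.138]
tcp_rot: [3.081, 0.608, 0.008]
wrist_force: [0.0, 0.8, 0.5]
width: 0.991
gripper_force: 0.0
```

Request:
{"name": "send_rows", "arguments": {"increments": "1 -4 -0.2 0 0;1 -3.6 -0.2 0 0;1 -2.5 0 0 0;1 0 0 0 0;1 0 0 0 0"}}

```text
time: 6.5
tcp_pos: [0.4693, -0.0861, 0.1363]
tcp_rot: [3.081, 0.606, 0.002]
wrist_force: [0.7, 0.0, 0.6]
width: 1.003
gripper_force: 0.0
```

Run:
```python
from h import *
snap("wrist","pics/w3.png");o=robot.observe();print(o["tcp_pos"],o["tcp_rot"],o["width"])
```

```text
[ 0.47035082 -0.08578171  0.13625911] [3.08115672e+00 6.06507744e-01 2.80967882e-03] 1.0061341288861576
```

View pics/w3.png

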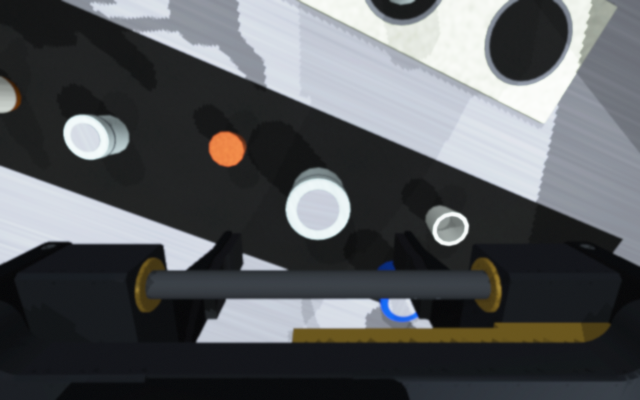

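The large tin's lid is at (318,208), the lidded small tin at (90,137), and mark 4 at (529,39), still free.

Run:
```python
from h import *
for n,u,v,z in [("large",318,208,.052),("small",90,137,.032),("m4",529,39,.006)]: print(n,px("pics/w3.png",u,v,z))
```

```text
large [ 0.4693 -0.0855  0.052 ]
small [0.4492 0.107  0.032 ]
m4 [ 0.6575 -0.1971  0.006 ]
```

Request:
{"name": "send_rows", "arguments": {"increments": "1 -0.1 0 -3.8 0;1 0 0 -3.8 0;0.8 0 0 -2.8 0;0.8 0 0 -1 0;0.7 0 0 0 0"}}

```text
time: 6.97
tcp_pos: [0.468, -0.085, 0.0192]
tcp_rot: [-3.08, -0.608, 0.005]
wrist_force: [0.3, -0.3, 0.0]
width: 0.852
gripper_force: 0.0
```

Request:
{"name": "send_rows", "arguments": {"increments": "0 0 0 0 0;0 0 0 0 0;0 0 0 0 0;0 0 0 0 0;0 0 0 0 0"}}

```text
time: 7.38
tcp_pos: [0.47, -0.0859, 0.0226]
tcp_rot: [3.081, 0.606, 0.004]
wrist_force: [-0.5, -0.1, 6.7]
width: 0.571
gripper_force: 20.0
```

Request:
{"name": "send_rows", "arguments": {"increments": "0 0 0 0 0;0 0 0 0 0;0 0 0 0 0;0 0 0 0 0;0 0 0 0 0"}}

```text
time: 7.8
tcp_pos: [0.47, -0.0859, 0.0227]
tcp_rot: [3.081, 0.606, 0.004]
wrist_force: [-1.0, 0.8, 7.1]
width: 0.569
gripper_force: 20.0
```

Request:
{"name": "send_rows", "arguments": {"increments": "0 0 0 1 0;0 0 0 2.5 0;0 0 0 3 0;0 1 0.6 1.5 0;0 2 1.2 0 0"}}

```text
time: 8.22
tcp_pos: [0.4997, -0.0695, 0.1057]
tcp_rot: [3.08, 0.602, 0.007]
wrist_force: [0.6, -0.2, -1.9]
width: 0.567
gripper_force: 20.0
```

Request:
{"name": "send_rows", "arguments": {"increments": "0 3 1.9 0 0;0 3 1.9 0 0;0 3 1.9 0 0;0 3 1.9 0 0;0 2.4 1.4 0 0"}}

```text
time: 8.63
tcp_pos: [0.6443, 0.0244, 0.102]
tcp_rot: [-3.082, -0.608, -0.001]
wrist_force: [0.4, -0.5, -0.5]
width: 0.569
gripper_force: 20.0
```

Request:
{"name": "send_rows", "arguments": {"increments": "0 1.4 0.8 0 0;0 0.6 0.4 0 0;0 0 0 0 0;0 0 0 0 0;0 0 0 0 0"}}

```text
time: 9.05
tcp_pos: [0.6619, 0.0331, 0.1014]
tcp_rot: [3.082, 0.605, -0.001]
wrist_force: [0.3, -0.3, -2.3]
width: 0.57
gripper_force: 20.0
```

Request:
{"name": "send_rows", "arguments": {"increments": "0 0.15 0.1 -2.5 0;0 0 0 -2.5 0;0 0 0 -1.5 0;0 0 0 -0.6 0;0 0 0 -0.1 0"}}

```text
time: 9.47
tcp_pos: [0.6633, 0.0345, 0.0288]
tcp_rot: [3.082, 0.606, -0.003]
wrist_force: [0.7, 1.1, -1.4]
width: 0.573
gripper_force: 20.0
```

Request:
{"name": "send_rows", "arguments": {"increments": "0 0 0 -0.1 0;0 0 0 0 0;0 0 0 0 0;0 0 0 0 0;0 0 0 0 0"}}

```text
time: 9.88
tcp_pos: [0.6644, 0.0354, 0.0286]
tcp_rot: [3.082, 0.607, 0.001]
wrist_force: [0.5, -0.8, -1.6]
width: 0.569
gripper_force: 20.0
```

Request:
{"name": "send_rows", "arguments": {"increments": "0 0 -0.1 -0.1 0;0 0 0 0 0;0 0 0 0 0;0.7 0 0 0 0;0.7 0 0 0 0"}}

```text
time: 10.3
tcp_pos: [0.6645, 0.0342, 0.0273]
tcp_rot: [3.082, 0.607, 0.001]
wrist_force: [-0.5, -0.6, -0.7]
width: 0.647
gripper_force: 0.0
```

Request:
{"name": "send_rows", "arguments": {"increments": "0.85 0 0 0 0;0.85 0 0 0 0;0.85 0 0 0 0;0.85 0 0 0 0;0.85 0 0 1 0"}}

```text
time: 10.72
tcp_pos: [0.6629, 0.0341, 0.0354]
tcp_rot: [-3.082, -0.607, 0.005]
wrist_force: [-0.7, -0.1, -0.9]
width: 0.841
gripper_force: 0.0
```

Request:
{"name": "send_rows", "arguments": {"increments": "1 0 0 3 0;1 0 0 4 0;1 -1.5 0.5 3 0;1 -3 1 0 0;1 -3.8 1.3 0 0"}}

```text
time: 11.13
tcp_pos: [0.5829, 0.062, 0.14]
tcp_rot: [3.082, 0.604, 0.009]
wrist_force: [0.0, 2.1, -0.3]
width: 0.996
gripper_force: 0.0
```

Request:
{"name": "send_rows", "arguments": {"increments": "1 -3.8 1.3 0 0;1 -3.8 1.3 0 0;1 -3.5 1.2 0 0;1 -2 0.8 0 0;1 0 0 0 0"}}

```text
time: 11.55
tcp_pos: [0.4468, 0.1102, 0.1379]
tcp_rot: [3.08, 0.613, -0.0]
wrist_force: [0.9, 0.1, -0.3]
width: 0.998
gripper_force: 0.0
```

Request:
{"name": "send_rows", "arguments": {"increments": "1 0 0 0 0;1 0 0 0 0"}}

```text
time: 11.72
tcp_pos: [0.4511, 0.1081, 0.1379]
tcp_rot: [3.082, 0.606, 0.002]
wrist_force: [0.5, 0.2, 0.1]
width: 0.999
gripper_force: 0.0
```

Run:
```python
from h import *
snap("wrist","pics/w4.png");o=robot.observe();print(o["tcp_pos"],o["tcp_rot"],o["width"])
```

```text
[0.45121074 0.1080121  0.13769083] [3.08253479e+00 6.05683347e-01 1.70099924e-03] 0.9998493912819149
```

View pics/w4.png

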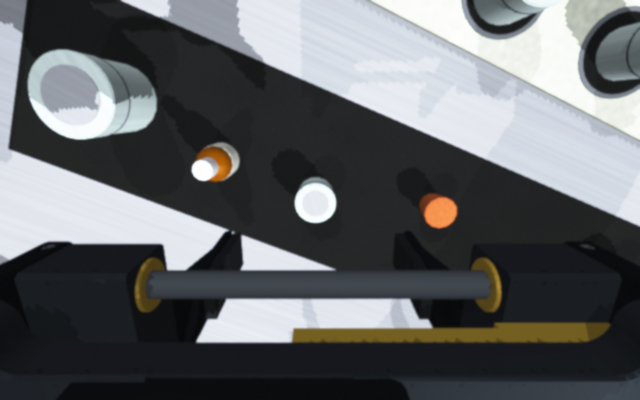

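The small tin's lid is at (315,201), closed. The bottle is at (215,161) and the largest tin's lid at (71,95). The large and medium tins stand on their marks.

Run:
```python
from h import *
for n,u,v,z in [("small",315.5,201,.032),("vialcap",206,168,.06),("largest",71,95,.062)]: print(n,px("pics/w4.png",u,v,z))
```

```text
small [0.4496 0.1105 0.032 ]
vialcap [0.4502 0.1996 0.06  ]
largest [0.4649 0.3011 0.062 ]
```

Request:
{"name": "send_rows", "arguments": {"increments": "1 -0.15 0.2 -3.8 0;0.9 0 0 -3.8 0;0.8 0 0 -3 0;0.7 0 0 -1.3 0;0.6 0 0 -0.3 0"}}

```text
time: 12.18
tcp_pos: [0.4474, 0.1097, 0.0123]
tcp_rot: [-3.082, -0.605, 0.008]
wrist_force: [-0.7, -0.6, -0.6]
width: 0.781
gripper_force: 0.0
```

Request:
{"name": "send_rows", "arguments": {"increments": "0 0 0 0 0;0 0 0 0 0;0 0 0 0 0;0 0 0 0 0;0 0 0 0 0"}}

```text
time: 12.6
tcp_pos: [0.4495, 0.1104, 0.0161]
tcp_rot: [3.082, 0.607, 0.003]
wrist_force: [-0.4, 0.1, 0.2]
width: 0.406
gripper_force: 0.0
```

Request:
{"name": "send_rows", "arguments": {"increments": "0 0 0 0 0;0 0 0 0 0;0 0 0 0 0;0 0 0 0 0;0 0 0 0 0"}}

```text
time: 13.02
tcp_pos: [0.4495, 0.1104, 0.016]
tcp_rot: [3.082, 0.607, 0.002]
wrist_force: [-0.2, -0.6, 8.1]
width: 0.378
gripper_force: 20.0
```

Request:
{"name": "send_rows", "arguments": {"increments": "0 0 0 1 0;0 0 0 2.5 0;0 0 0 3 0;0 1 -1.5 1.5 0;0 2.1 -3.1 0 0"}}

```text
time: 13.43
tcp_pos: [0.4808, 0.0681, 0.0998]
tcp_rot: [-3.08, -0.617, -0.009]
wrist_force: [2.1, 1.6, -0.1]
width: 0.383
gripper_force: 20.0
```

Request:
{"name": "send_rows", "arguments": {"increments": "0 2.1 -3.1 0 0;0 2.1 -3.1 0 0;0 2.1 -3.1 0 0;0 2.1 -3.1 0 0;0 2.1 -3.1 0 0"}}

```text
time: 13.85
tcp_pos: [0.5854, -0.0924, 0.0959]
tcp_rot: [3.082, 0.607, 0.001]
wrist_force: [0.1, 0.1, -0.5]
width: 0.383
gripper_force: 20.0
```

Request:
{"name": "send_rows", "arguments": {"increments": "0 2.1 -3.1 0 0;0 2.1 -3.1 0 0;0 1.9 -2.8 0 0;0 1.2 -1.6 0 0;0 0 0 0 0"}}

```text
time: 14.27
tcp_pos: [0.6586, -0.202, 0.0952]
tcp_rot: [3.082, 0.599, 0.0]
wrist_force: [0.2, -0.6, -0.3]
width: 0.381
gripper_force: 20.0
```

Request:
{"name": "send_rows", "arguments": {"increments": "0 0 0 0 0;0 0 0 0 0;0 0 0 0 0"}}

```text
time: 14.52
tcp_pos: [0.6575, -0.1952, 0.0956]
tcp_rot: [-3.081, -0.609, -0.0]
wrist_force: [-0.5, -0.8, 0.3]
width: 0.388
gripper_force: 20.0
```

Request:
{"name": "send_rows", "arguments": {"increments": "0 0 -0.1 -2.5 0;0 0 0 -2.5 0;0 0 0 -1.5 0;0 0 0 -0.6 0;0 0 0 -0.2 0"}}

```text
time: 14.93
tcp_pos: [0.6571, -0.1966, 0.0218]
tcp_rot: [-3.081, -0.608, 0.002]
wrist_force: [-0.4, 0.2, 0.3]
width: 0.383
gripper_force: 20.0
```

Request:
{"name": "send_rows", "arguments": {"increments": "0 0 0 -0.1 0;0 0 0 0 0;0 0 0 0 0;0 0 0 0 0;0 0 0 0 0"}}

```text
time: 15.35
tcp_pos: [0.6581, -0.1977, 0.0217]
tcp_rot: [3.082, 0.607, 0.001]
wrist_force: [-0.6, -0.5, 1.9]
width: 0.384
gripper_force: 20.0
```

Request:
{"name": "send_rows", "arguments": {"increments": "0.6 0 0 0 0;0.6 0 0 0 0;0.6 0 0 0 0;0.7 0 0 0 0;0.7 0 0 0 0"}}

```text
time: 15.77
tcp_pos: [0.6577, -0.1977, 0.0211]
tcp_rot: [3.082, 0.607, -0.0]
wrist_force: [0.0, -0.4, 0.9]
width: 0.651
gripper_force: 0.0
```

Request:
{"name": "send_rows", "arguments": {"increments": "0.7 0 0 0.5 0;1 0 0 2 0;1 0 0 3 0;1 0 0 4 0;1 -0.5 1 3 0"}}

```text
time: 16.18
tcp_pos: [0.6532, -0.1899, 0.1492]
tcp_rot: [3.081, 0.603, 0.002]
wrist_force: [0.6, 0.5, 0.7]
width: 0.921
gripper_force: 0.0
```

Request:
{"name": "send_rows", "arguments": {"increments": "1 -1.5 3.5 0 0;1 -1.5 3.8 0 0;1 -1.5 3.8 0 0;1 -1.5 3.8 0 0;1 -1.5 3.8 0 0"}}

```text
time: 16.6
tcp_pos: [0.5768, 0.0009, 0.1468]
tcp_rot: [3.082, 0.607, 0.001]
wrist_force: [1.5, 1.2, 0.0]
width: 0.998
gripper_force: 0.0
```

Request:
{"name": "send_rows", "arguments": {"increments": "1 -1.4 3.8 0 0;1 -1.4 3.8 0 0;1 -1.4 3.8 0 0;1 -1.4 3.8 0 0;1 -1.4 3.8 0 0"}}

```text
time: 17.02
tcp_pos: [0.5069, 0.191, 0.1469]
tcp_rot: [3.082, 0.607, 0.002]
wrist_force: [0.7, 0.1, -0.6]
width: 1.001
gripper_force: 0.0
```

Request:
{"name": "send_rows", "arguments": {"increments": "1 -1.4 3.8 0 0;1 -1.4 3.8 0 0;1 -1 2.2 0 0;1 -0.4 1.3 0 0;1 0 0 0 0"}}

```text
time: 17.43
tcp_pos: [0.4637, 0.3043, 0.1468]
tcp_rot: [-3.079, -0.615, -0.001]
wrist_force: [-0.0, 1.0, 0.3]
width: 0.997
gripper_force: 0.0
```

Request:
{"name": "send_rows", "arguments": {"increments": "1 0 0 0 0;1 0 0 0 0;1 0 0 0 0"}}

```text
time: 17.68
tcp_pos: [0.4666, 0.2989, 0.1462]
tcp_rot: [3.082, 0.603, 0.0]
wrist_force: [-0.4, 0.0, -0.1]
width: 0.999
gripper_force: 0.0
```

Run:
```python
from h import *
snap("wrist","pics/w5.png");o=robot.observe();print(o["tcp_pos"],o["tcp_rot"],o["width"],o["joint_positions"])
```

```text
[0.46650399 0.2989944  0.14617896] [3.08244588e+00 6.03424713e-01 2.29476282e-04] 1.0011442335496152 [-0.11154332  0.30903748 -0.63400358  1.73384838  0.19818846  1.16342076
 -1.98615782]
```

View pics/w5.png

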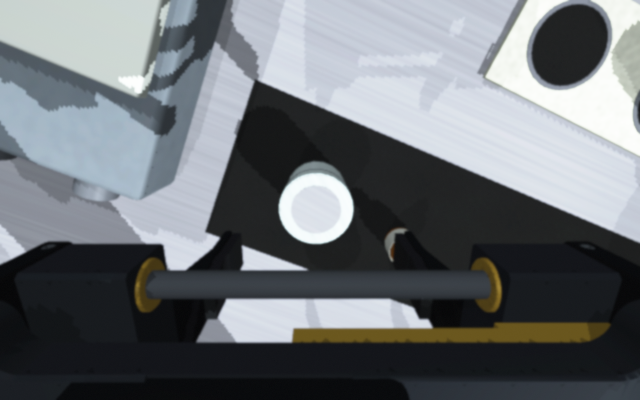

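The largest tin's lid is at (316,208), with the bottle behind the right finger at about (393,240). I'll check clearance to the hot plate's near corner (150,195).

Run:
```python
from h import *
print(px("pics/w5.png",316,208,.062),px("pics/w5.png",150,195,0.0),px("pics/w5.png",150,195,.07),px("pics/w5.png",80,185,.03),px("pics/w5.png",570,44,.006))
print(px("pics/top0.png",193,226,.0),px("pics/top0.png",193,160,.07),px("pics/top0.png",193,226,.07))
```

```text
[0.4658 0.301  0.062 ] [0.3968 0.4527 0.    ] [0.4299 0.4237 0.07  ] [0.3965 0.5002 0.03  ] [0.6684 0.1481 0.006 ]
[0.4238 0.4327 0.    ] [0.6517 0.4259 0.07  ] [0.4144 0.417  0.07  ]
```

Request:
{"name": "send_rows", "arguments": {"increments": "1 -0.05 0.2 -3.8 0;1 0 0 -3.8 0;0.9 0 0 -2.8 0;0.8 0 0 -1.1 0;0.8 0 0 -0.3 0"}}

```text
time: 18.15
tcp_pos: [0.4644, 0.3009, 0.0262]
tcp_rot: [3.081, 0.605, -0.006]
wrist_force: [-0.6, -0.0, -0.2]
width: 0.858
gripper_force: 0.0
```

Request:
{"name": "send_rows", "arguments": {"increments": "0 0 0 0 0;0 0 0 0 0;0 0 0 0 0;0 0 0 0 0;0 0 0 0 0"}}

```text
time: 18.57
tcp_pos: [0.4665, 0.3028, 0.03]
tcp_rot: [-3.082, -0.606, -0.005]
wrist_force: [-0.6, -2.2, 7.2]
width: 0.662
gripper_force: 20.0
```

Request:
{"name": "send_rows", "arguments": {"increments": "0 0 0 0 0;0 0 0 0 0;0 0 0 0 0;0 0 0 0 0"}}

```text
time: 18.9
tcp_pos: [0.4665, 0.3028, 0.03]
tcp_rot: [-3.082, -0.606, -0.005]
wrist_force: [0.4, -1.2, 7.7]
width: 0.661
gripper_force: 20.0
```

Request:
{"name": "send_rows", "arguments": {"increments": "0 0 0 1 0;0 0 0 2.5 0;0 0 0 3 0;0 1 -0.8 1.5 0;0 2 -1.5 0 0"}}

```text
time: 19.32
tcp_pos: [0.4949, 0.2832, 0.1133]
tcp_rot: [-3.078, -0.615, -0.009]
wrist_force: [0.9, 1.5, -4.1]
width: 0.664
gripper_force: 20.0
```

Request:
{"name": "send_rows", "arguments": {"increments": "0 2.8 -2.2 0 0;0 2.8 -2.2 0 0;0 2.8 -2.2 0 0;0 2.8 -2.2 0 0;0 2.8 -2.1 0 0"}}

```text
time: 19.73
tcp_pos: [0.6363, 0.1688, 0.109]
tcp_rot: [3.082, 0.607, 0.0]
wrist_force: [1.3, 1.2, -3.4]
width: 0.66
gripper_force: 20.0
```

Request:
{"name": "send_rows", "arguments": {"increments": "0 2 -1.4 0 0;0 1.1 -0.8 0 0;0 0 0 0 0;0 0 0 0 0;0 0 0 0 0"}}

```text
time: 20.15
tcp_pos: [0.6653, 0.1496, 0.1085]
tcp_rot: [-3.081, -0.609, 0.001]
wrist_force: [-0.4, 0.6, -2.2]
width: 0.659
gripper_force: 20.0
```

Request:
{"name": "send_rows", "arguments": {"increments": "0 0.15 0 -2.5 0;0 0 0 -2.5 0;0 0 0 -1.5 0;0 0 0 -0.6 0;0 0 0 -0.1 0"}}

```text
time: 20.57
tcp_pos: [0.6666, 0.1493, 0.036]
tcp_rot: [-3.082, -0.609, 0.003]
wrist_force: [0.4, 0.2, -3.6]
width: 0.661
gripper_force: 20.0
```

Request:
{"name": "send_rows", "arguments": {"increments": "0 0 0 -0.05 0;0 0 0 0 0;0 0 0 0 0;0 0 0 0 0;0 0 0 0 0"}}

```text
time: 20.98
tcp_pos: [0.6679, 0.1484, 0.036]
tcp_rot: [3.082, 0.607, 0.001]
wrist_force: [-0.2, -0.3, -3.1]
width: 0.658
gripper_force: 20.0
```

Not in contact yet (force still shows the weight), so I'll lower a little more.

Request:
{"name": "send_rows", "arguments": {"increments": "0 0 0 -0.1 0;0 0 0 0 0;0 0 0 0 0;0 0 0 0 0"}}

```text
time: 21.32
tcp_pos: [0.6681, 0.1484, 0.0354]
tcp_rot: [3.082, 0.607, 0.001]
wrist_force: [-2.0, -1.3, 5.3]
width: 0.664
gripper_force: 20.0
```

Request:
{"name": "send_rows", "arguments": {"increments": "0.75 0 0 0 0;0.75 0 0 0 0;0.75 0 0 0 0;0.8 0 0 0 0;0.9 0 0 0 0"}}

```text
time: 21.73
tcp_pos: [0.6677, 0.1484, 0.0344]
tcp_rot: [3.082, 0.607, -0.0]
wrist_force: [-1.0, 0.1, -0.2]
width: 0.808
gripper_force: 0.0
```

Request:
{"name": "send_rows", "arguments": {"increments": "1 0 0 0 0;1 0 0 0.5 0;1 0 0 2 0;1 0 0 3 0;1 0 0 4 0"}}

```text
time: 22.15
tcp_pos: [0.6662, 0.1478, 0.1284]
tcp_rot: [3.082, 0.607, -0.007]
wrist_force: [0.5, -0.4, -0.4]
width: 0.995
gripper_force: 0.0
```

Request:
{"name": "send_rows", "arguments": {"increments": "1 -2 0 3 0;1 -4 0 0 0;1 -4 0 0 0;1 -4 0 0 0;1 -2 0 0 0"}}

```text
time: 22.57
tcp_pos: [0.5039, 0.1487, 0.1599]
tcp_rot: [3.081, 0.609, -0.001]
wrist_force: [1.3, 0.7, 0.4]
width: 1.002
gripper_force: 0.0
```

Request:
{"name": "send_rows", "arguments": {"increments": "1 0 0 0 0;1 0 0 0 0;1 0 0 0 0"}}

```text
time: 22.82
tcp_pos: [0.5087, 0.1482, 0.1602]
tcp_rot: [3.082, 0.606, 0.002]
wrist_force: [0.0, 0.1, -0.4]
width: 0.998
gripper_force: 0.0
```

Run:
```python
from h import *
snap("scene","pics/s9.png");snap("top","pics/top9.png");snap("wrist","pics/w9.png")
a=cv2.imread("pics/top9.png")[130:250,200:430];b=cv2.imread("pics/s9.png")[135:295,170:420]
a=cv2.resize(a,(575,300),interpolation=3);b=cv2.resize(b,(575,298)[::1],interpolation=3)
cv2.imwrite("pics/end.png",np.vstack([a,b]))
```

```text
(no output)
```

View pics/end.png

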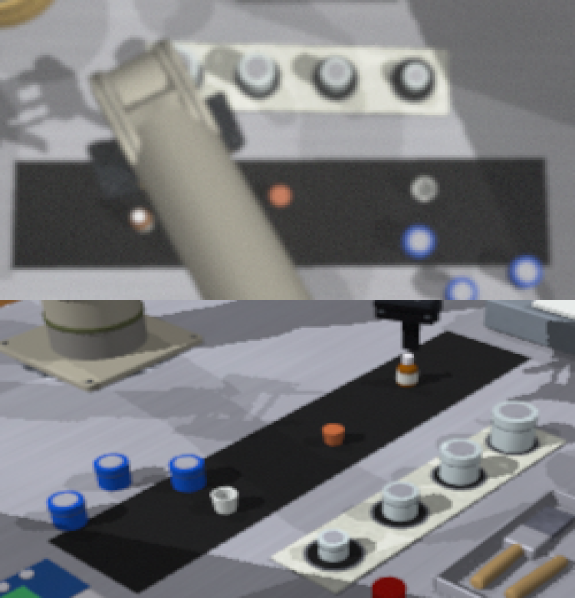

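View pics/w9.png

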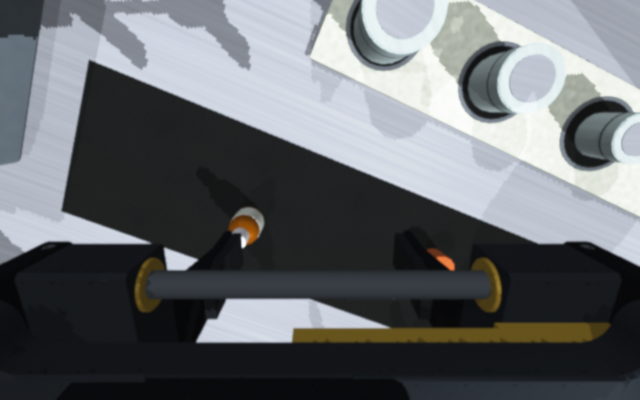

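All four tins stand upright on their marks in order, and the bottle is untouched at wrist (245,228). I'll do a quick numeric centring check from the top view, with lids at crop (257,67), (337,70) and (415,75).

Run:
```python
from h import *
for u,v,z in[(257,67,.058),(337,70.5,.048),(415,75,.038)]: print(px("pics/top9.png",u/2.5+199.7,v/2.5+129.7,z))
print(px("pics/w9.png",401,16,.068),px("pics/w9.png",531,80,.058))
```

```text
[0.6657 0.035  0.058 ]
[ 0.6625 -0.081   0.048 ]
[ 0.6577 -0.1954  0.038 ]
[0.6591 0.148  0.068 ] [0.661  0.0347 0.058 ]
```

The largest tin's lid is cut off by the image edge, so I'll move clear and check it from the top.

Request:
{"name": "send_rows", "arguments": {"increments": "1 0 -3.5 2 0;1 0 -4 0 0;1 0 -4 0 0;1 0 -4 0 0;1 0 -4 0 0"}}

```text
time: 23.38
tcp_pos: [0.508, -0.0486, 0.1797]
tcp_rot: [-3.082, -0.607, -0.0]
wrist_force: [0.7, 0.1, -0.1]
width: 1.0
gripper_force: 0.0
```

Request:
{"name": "send_rows", "arguments": {"increments": "1 0 -4 0 0;1 0 -4 0 0;1 0 -2 0 0;1 0 0 0 0;1 0 0 0 0"}}

```text
time: 23.8
tcp_pos: [0.5079, -0.1478, 0.1792]
tcp_rot: [-3.083, -0.603, 0.001]
wrist_force: [-0.0, 0.8, 0.4]
width: 1.0
gripper_force: 0.0
```

Run:
```python
from h import *
snap("top","pics/top10.png");a=cv2.imread("pics/top10.png")[140:185,250:390]
cv2.imwrite("pics/t10c.png",cv2.resize(a,None,fx=5,fy=5,interpolation=3))
```

```text
(no output)
```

View pics/t10c.png

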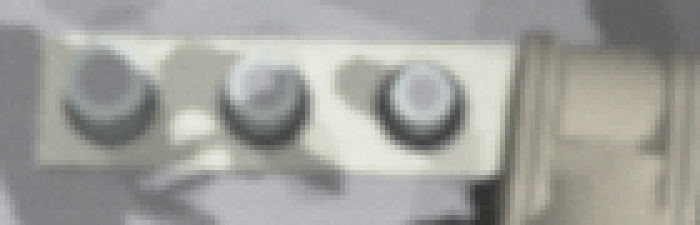

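Run:
```python
from h import *
for u,v,z in [(107.5,79,.068),(265,88,.058)]: print(px("pics/top10.png",u/5+249.6,v/5+139.6,z))
robot.job_done()
```

```text
[0.6676 0.1475 0.068 ]
[0.663  0.0346 0.058 ]
the job is handed in; nothing more can be done
```

The job is handed in: the largest, large, medium and small tins stand upright on marks 1 to 4, smallest nearest the balance and each about 2 mm or less off centre by camera, and the amber bottle was left alone.

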